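# Clamp a brass tube in the V of a tube-cutting jig

### The job

Take the brass tube out of the stock tray, leaving the copper and the steel one in it, and lay it in the V groove of the blue tube-cutting jig with its end butted against the brass end stop. Let go of the tube, then swing the jig's sprung thumb lever over onto it and press it down firmly, so that the tube is clamped onto both sides of the V ready for sawing. Finish while still holding the lever down; do not let go of it.

Things in the scene. Friction and masses are not known exactly. Their poses are not given: they have to be found in the camera images.
- jig: Tube-cutting jig screwed to the bench: blue base plate 152 x 54 x 8 mm with steel V blocks, brass end stop and thumb lever. Origin: centre of its underside; x runs along the V groove away from the stop, z up. Front V block from x = -36 to 0 mm (saw slot at -7), rear V rest from 52 to 65 mm, both 34 mm wide and 40 mm high; between them a gap, open down to the base, for fingers that hold the tube.
- groove_seat (a point): Where the tube's centre lies once it rests in the V against the stop: 42 mm above the bench, x = 24 mm, y = 0 in the jig's frame, near the middle of the gap. Axes as the jig's. The V is 90 degrees, 19 mm wide at its top, 9 mm deep.
- stop_face (a point): Centre of the end stop's face (x = -36 mm in the jig's frame, 42 mm above the bench), looking along the jig's x. The stop is a brass plate 8 mm thick and 30 mm wide, its top 48 mm above the bench; a lock screw sticks out beside it to 30 mm on the jig's +y side.
- flank_left: The +y face of the V groove (both blocks), one of the two lines on which the tube rests; origin and axes are those of the jig.
- flank_right: The -y face of the V groove (both blocks), the other line on which the tube rests; origin and axes are those of the jig.
- lever_hinge (a point): Hinge axis of the thumb lever, along the jig's y: 58 mm above the bench, 30 mm behind the stop face. Its cheeks are 26 mm wide over all and reach 66 mm above the bench.
- lever (a joint): Lever angle above level, rad: 1.22 open (sprung, standing up clear of the groove), about 0 when lying on the seated tube. 54 mm long from the hinge, 8 mm thick; open, its tip is 109 mm above the bench and 11 mm behind the stop face. To close: push its back (far side from the groove) towards the groove, then press the tab down. Up to 2.5 N overcomes the spring; 8 to 15 N clamps well.
- lever_tab (a point): Middle of the thumb tab's pressed face (tab 22 mm wide along the jig's y, 20 mm long), 46 mm from the hinge; moves with the lever and is about 62 mm above the bench when it clamps the tube. x along the lever away from the hinge, z out of the pressed face.
- brass_tube_center (a point): Centre of the brass (yellow) tube, the one to clamp: 16 mm outside diameter, 120 mm long, about 60 g; its y axis runs along the tube; both ends are alike.
- copper_tube_center (a point): Centre of the copper (reddish) tube, same size; y along the tube. It stays in the tray.
- steel_tube_center (a point): Centre of the steel (grey) tube, same size; y along the tube. It stays in the tray.
- stock_tray: Fixed dark wooden stock tray, 178 mm (its x) by 156 mm (its y), rim 14 mm and inner floor 5 mm above the bench, walls 5 mm. Origin: centre of its underside. Three tubes lie on its floor along its y, 44 mm apart. Tray and jig are left of a solid upright pole (15 mm thick, at x = 0.272 m, y = 0.015 m) whose boom leads off to the left 0.9 m up: swing the arm past the pole drawn back behind it.

How it is judged:
By the outcome, as a careful person would: the job done as asked, in the order asked, and still so for the second after the job is handed in, while the arm keeps its last pose, push and grip.
It also fails if it takes over 58 s, if anything falls off the work surface, if the arm or the gripper's body presses on something with over 40 N, if the wrist force passes 120 N, or if a joint passes its speed limit or range.

### The arm

A 6-joint arm with a two-finger parallel gripper is mounted at the origin on a cart in front of the work surface, level with it; the furniture and walls round the work are solid. World frame = base frame: x ahead of the robot, y to its left, z up, the work surface at z = 0. Lengths are in m, angles in rad, forces in N, time in s.
With the tool pointing down it reaches from about 0.375 to 0.975 m from the base axis. Payload 3.8 kg.
Tool frame: the origin (TCP) lies where the fingers leave the gripper's body, on its centre line; the fingertips stand 73 mm ahead of it and the grasp point (between the pads) lies 54 mm ahead of it (nose_length is the distance from the TCP to the fingertips, in m); z points along the fingers, y is the line along which they close (so a half turn about z gives the same grasp; the last joint's range is limited). The gripper opens to 85 mm and grips with 20 to 120 N. Pads are 22 mm wide; open, the fingers measure 114 mm over their backs; the gripper's body (76 mm by 85 mm) begins 54 mm behind the grasp point. The pads swing forward as they close: fully open they stand 13 mm farther back than shut.
Start: joints at [-1.139, 0.264, 1.604, -0, 1.274, -0.037], TCP at [0.305, -0.602, 0.304] pointing down, gripper open.
Joint ranges: [-2.63, 2.63], [-0.94, 2.18], [0.31, 2.57], [-1.31, 4.45], [0, 2.66], [-2.55, 2.55]. Speed limits (rad/s): [2.57, 2.57, 3.14, 3.14, 3.14, 3.14].

### API

Orientations are given as a rotation vector (axis times angle).
In Python, from workcell import read_state, read_camera, calibration, finish_job, look_for, cut_out, tip_of, nose_length gives the robot as it stands.
- The arm moves only by the tool step_arm, never from a script. Its argument "targets" is a list of rows, each a list of 3 entries, a list of its own where there are three numbers: the turn, a rotation vector about the tool's x, y, z in rad, then the shift along the tool's x, y, z in mm, then the finger opening in mm, from 0 to 85.4. In form: [[[ax, ay, az], [x, y, z], grip], ...]. A call has 1 to 5 rows; each row shifts and turns the commanded pose from where the row before left it, along the tool's axes as they then stand; what a row does not reach is not made up. A row lasts 1/12 s, in which the tool goes at most 41.7 mm and 7.16 degrees, less where a joint would pass 70% of its speed; a pose out of reach is approached as far as the arm can. A call with a gripper value outside its range is refused whole. The fingers move at their own pace and stop on an object; "grip_force" is the grip in N (left out, the last holds). Time passes only in rows, so rows that do not move let the fingers close. It gives the time, the measured TCP pose, the force, the opening and the grip force at its end, in the units of the state.
- read_state(): the state, without advancing time (a new reading comes with each control period).
- read_camera(name): name is "side" or "top"; returns the picture (400x640x3 uint8, red, green, blue); there is no depth.
- calibration(name): a dict with "camera_matrix" (3x3 intrinsics, pixels), "R" (3x3) and "t" (3): a world point X has camera coordinates R X + t. Camera axes: x right, y down, z forward; pixel columns grow to the right and rows downward; lengths in m; the calibration is good to about 2 mm. A picture is of the moment at which its call begins. calibration takes no time and is no camera call.
- finish_job(): hands the job in; it is judged then, once.
Trained networks look in the newest picture that a camera, given by its name, has taken for a name from the list of things; names that differ only in an ending like _2 or _b are one class to them, and where a whole thing is asked for, a point or a joint stands for the part that bears it (a point fixed in the world has none). Each returns a list of dicts, best first, with "score" (0 to 1); they miss things now and then, are a little off and sometimes report something else, mostly with a low value. They report only what shows in the picture. A call takes as long as a camera call.
- look_for(camera, query): "extent" ([left, top, right, bottom] in pixels, round what is visible of it).
- cut_out(camera, query): "region" (400x640 bool, what is visible of it) and "extent" ([left, top, right, bottom] in pixels, round what is visible of it).
- tip_of(camera, query): "at" ([row, column] in pixels: a listed point, or the origin of a listed thing).
The state is a dict: "time": time; "q": joint angles; "joint_vel": joint speeds; "joint_torque": joint torques, N m; "tool_pos": TCP position; "tcp_rot": TCP orientation; "wrist_force": force on the tool from outside, world axes, zero at the start; "torque": the same for the moment, N m; "width": opening from 0.0 (shut) to 1.0 (fully open); "grip_force": force on a finger pad.
Only numpy, scipy, OpenCV 4.12 (cv2) and the standard library are available. Lean on these libraries where they do the work, as an engineer would, in place of code of your own. Each camera call takes 0.05 s, during which the arm holds its last target. There are 200 camera calls.

## Working session

There is one attempt and no reset: what is moved stays moved. The work goes in short steps, Python scripts to look and compute and a tool call to move; the robot and the scene stay as the last step left them, time stands still between calls to the robot, and variables do not carry over. Pictures are saved under pics/ and viewed, at most 10 in all, crops included, and the job is handed in when it is done.

Besides the shell and the picture viewer there is one more tool, called after "Emit:" as a command line: name --argument value ..., lists and objects as JSON in quotes. step_arm: Moves the arm, as the interface text tells. Its arguments: {"type":"object","properties":{"targets":{"type":"array","items":{"type":"array"}},"grip_force":{"type":"number"}},"required":["targets"]}

```bash
mkdir -p pics; ls; cat > h.py <<'E'
import numpy as np, cv2
from scipy.spatial.transform import Rotation as Ro
from workcell import *
def ray(cam,rc,z):
    c=calibration(cam);K=np.array(c["camera_matrix"]);R=np.array(c["R"]);t=np.array(c["t"])
    d=R.T@np.linalg.inv(K)@np.array([rc[1],rc[0],1.]);o=-R.T@t
    return o+d*(z-o[2])/d[2]
def proj(cam,X):
    c=calibration(cam);p=np.array(c["camera_matrix"])@(np.array(c["R"])@np.array(X)+np.array(c["t"]));return (p[:2]/p[2]).round(1)
E
python3 - <<'E'
from h import *
for n in("side","top"):
    im=read_camera(n);cv2.imwrite(f"pics/{n}0.png",im[:,:,::-1])
    c=calibration(n);print(n,-np.array(c["R"]).T@np.array(c["t"]))
for q,z in [("jig",0),("groove_seat",.042),("stop_face",.042),("lever_hinge",.058),("brass_tube_center",.013),("copper_tube_center",.013),("steel_tube_center",.013),("stock_tray",0)]:
    for n in("top","side"):
        for r in tip_of(n,q)[:1]: print(q,n,r["at"],round(r["score"],2),ray(n,r["at"],z).round(4))
print(read_state())
E
```

```text
pics
side [ 0.54552858 -0.37826171  0.57671245]
top [0.4036832  0.27042313 0.92675014]
jig side [246.4, 245.9] 0.68 [0.4088 0.2724 0.    ]
groove_seat top [266.0, 347.2] 0.69 [0.4179 0.2555 0.042 ]
groove_seat side [236.9, 245.5] 0.55 [0.4155 0.2481 0.042 ]
stop_face top [273.4, 318.0] 0.77 [0.4045 0.3124 0.042 ]
stop_face side [217.2, 239.3] 0.71 [0.399  0.2998 0.042 ]
lever_hinge top [280.2, 305.7] 0.88 [0.392  0.3353 0.058 ]
lever_hinge side [196.2, 242.0] 0.86 [0.4008 0.3384 0.058 ]
brass_tube_center side [243.9, 322.7] 0.68 [0.5398 0.2601 0.013 ]
copper_tube_center top [163.4, 347.8] 0.73 [0.6296 0.2491 0.013 ]
copper_tube_center side [248.9, 374.1] 0.63 [0.6241 0.2452 0.013 ]
steel_tube_center top [186.4, 341.9] 0.72 [0.5811 0.2623 0.013 ]
steel_tube_center side [246.3, 348.9] 0.9 [0.5831 0.2528 0.013 ]
stock_tray top [182.6, 344.5] 0.85 [0.5916 0.2566 0.    ]
stock_tray side [248.3, 355.5] 0.86 [0.5948 0.262  0.    ]
{'time': 0.9, 'q': array([-1.13889908e+00,  2.63884766e-01,  1.60396624e+00,  1.48508355e-05,
        1.27372137e+00, -3.69045789e-02]), 'joint_vel': array([ 0.00101136,  0.00223029, -0.00053217, -0.00125478, -0.00064143,
       -0.000709  ]), 'joint_torque': array([ 1.10876677e-03, -5.15043354e+01, -3.67729354e+01,  1.19680576e-04,
        6.26845595e-04,  2.28681671e-06]), 'tool_pos': array([ 0.3049776 , -0.60217831,  0.30390826]), 'tcp_rot': array([3.05566655e+00, 7.29656707e-01, 2.81220382e-05]), 'wrist_force': array([ 0.43468985, -0.69953673,  0.17796962]), 'torque': array([-0.01849676, -0.02771394,  0.02354227]), 'grip_force': 0.0, 'width': 0.9960028090488227}
```

View pics/top0.png

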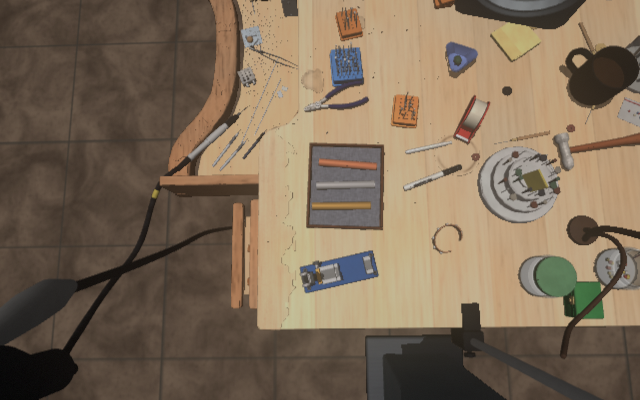

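View pics/side0.png

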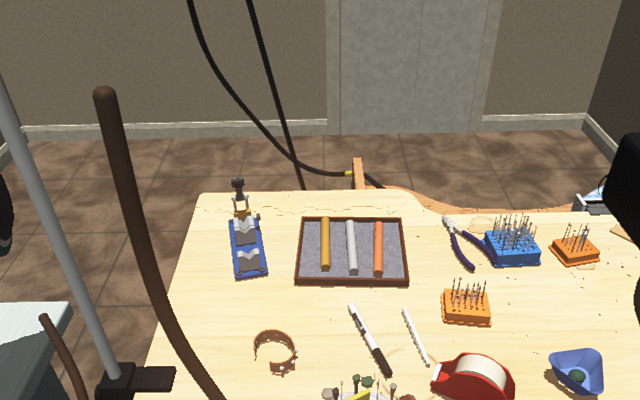

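The top view shows the jig at about px (340,271), with its stop on the left. The tray is at (345,186), with the brass tube nearest the jig at (341,206). The side view agrees.

```bash
python3 - <<'E'
from h import *
def top(q,z,f=None):
    im=read_camera("top");r=cut_out("top",q)
    for d in r[:1]:
        m=d["region"].astype(np.uint8)
        if f is not None: m=m*f(im.astype(int))
        ys,xs=np.nonzero(m);(cx,cy),(w,h),a=cv2.minAreaRect(np.c_[xs,ys].astype(np.float32))
        b=cv2.boxPoints(((cx,cy),(w,h),a));P=np.array([ray("top",(p[1],p[0]),z)[:2] for p in b])
        print(q,round(d["score"],2),"c",ray("top",(cy,cx),z).round(4),"edges",[(e.round(4),round(np.linalg.norm(e),4),round(float(np.degrees(np.arctan2(e[1],e[0]))),1)) for e in (P[1]-P[0],P[2]-P[1])])
blue=lambda i:(i[:,:,2]>i[:,:,0]+25).astype(np.uint8)
top("jig",.008,blue);top("jig",.02)
for q in("brass_tube_center","copper_tube_center","steel_tube_center"):top(q,.015)
top("stock_tray",.014)
for q,z in(("groove_seat",.042),("stop_face",.042),("lever_hinge",.058),("flank_left",0),("jig",0)):
    print(q,[(r["at"],ray("top",r["at"],z).round(4)) for r in tip_of("top",q)[:1]])
try: print(nose_length())
except Exception as e: print(nose_length,e)
im=read_camera("top");cv2.imwrite("pics/topz.png",cv2.resize(im[190:300,290:395,::-1],None,fx=5,fy=5,interpolation=cv2.INTER_CUBIC))
E
```

```text
jig 0.64 c [0.4081 0.2723 0.008 ] edges [(array([ 0.0317, -0.1466]), np.float64(0.15), -77.8), (array([-0.0503, -0.0102]), np.float64(0.0513), -168.5)]
jig 0.6 c [0.4108 0.2739 0.02  ] edges [(array([ 0.0347, -0.1498]), np.float64(0.1537), -76.9), (array([-0.0582, -0.0127]), np.float64(0.0596), -167.7)]
brass_tube_center 0.66 c [0.5421 0.265  0.015 ] edges [(array([ 0.0009, -0.1191]), np.float64(0.1191), -89.6), (array([-0.0153,  0.0001]), np.float64(0.0153), 179.7)]
copper_tube_center 0.91 c [0.6289 0.2498 0.015 ] edges [(array([ 0.016 , -0.0014]), np.float64(0.0161), -5.0), (array([-0.0121, -0.1188]), np.float64(0.1195), -95.8)]
steel_tube_center 0.75 c [0.5853 0.2558 0.015 ] edges [(array([ 0.0006, -0.1199]), np.float64(0.1199), -89.7), (array([-0.0157,  0.0001]), np.float64(0.0157), 179.6)]
stock_tray 0.79 c [0.5827 0.2569 0.014 ] edges [(array([ 0.1799, -0.0061]), np.float64(0.18), -1.9), (array([-0.0084, -0.1613]), np.float64(0.1615), -93.0)]
groove_seat [([266.3, 350.7], array([0.4172, 0.2488, 0.042 ]))]
stop_face [([275.2, 318.2], array([0.401 , 0.3121, 0.042 ]))]
lever_hinge [([278.4, 304.1], array([0.3954, 0.3383, 0.058 ]))]
flank_left [([272.6, 339.8], array([0.4055, 0.2701, 0.    ]))]
jig [([273.6, 339.5], array([0.4035, 0.2708, 0.    ]))]
0.0726 'float' object is not callable
```

View pics/topz.png

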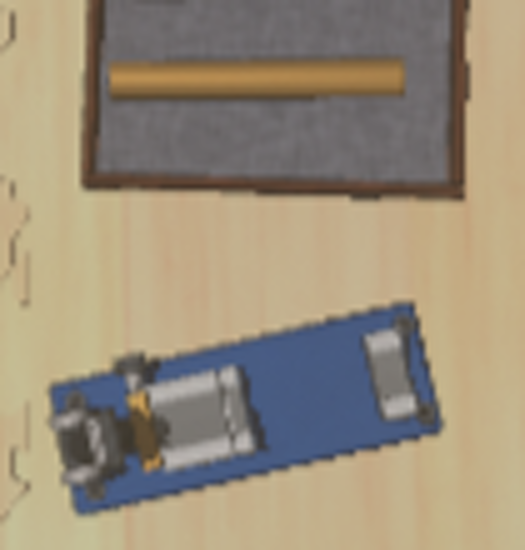

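Emit:
step_arm --targets '[[[0,0,0],[0,-20,-40],40],[[0,0,0],[0,-20,-40],40],[[0,0,0],[0,-20,-40],40],[[0,0,0],[0,-30,-30],40],[[0,0,0],[0,-30,-30],40]]'

```text
time: 2.22
tool_pos: [0.2527, -0.499, 0.4766]
tcp_rot: [3.055, 0.729, 0.0]
wrist_force: [-0.2, -0.3, -0.7]
width: 0.469
grip_force: 0.0
```

The zoom shows the brass tube lying level at y≈77, from x=108 to 404. The jig is tilted about 12°, with its stop and lever at the left and the lock screw towards the tray. The positions agree with the given sizes.

```bash
python3 - <<'E'
from h import *
s=read_state();print(s["q"].round(4),s["tool_pos"].round(4),s["tcp_rot"].round(3))
E
```

```text
[-1.1465 -0.0149  1.6045  0.      1.5508 -0.0446] [ 0.2527 -0.499   0.4766] [3.055 0.729 0.   ]
```

Emit:
step_arm --targets '[[[0.1,0,0],[0,-30,-30],40],[[0.1,0,0],[0,-30,-30],40],[[0.1,0,0],[0,-30,-30],40],[[0,0,0],[0,0,0],40]]'

```text
time: 2.55
tool_pos: [0.2165, -0.4275, 0.5787]
tcp_rot: [-2.774, -0.662, 0.099]
wrist_force: [-0.0, 1.0, 0.6]
width: 0.47
grip_force: 0.0
```

```bash
python3 - <<'E'
from h import *
s=read_state();print(s["q"].round(4),s["tool_pos"].round(4),s["tcp_rot"].round(3))
E
```

```text
[-1.1463 -0.0038  1.4337 -0.0147  2.0072 -0.0484] [ 0.2165 -0.4275  0.5787] [-2.774 -0.662  0.099]
```

```bash
python3 - <<'E'
import numpy as np
D=[([.2639,1.6040,1.2737],(.30498,-.60218,.30391),-1.1389),([-.0149,1.6045,1.5508],(.2527,-.499,.4766),-1.1465),([-.0038,1.4337,2.0072],(.2165,-.4275,.5787),-1.1463)]
A=[];b=[]
for q,p,q1 in D:
    c,s=np.cos(q1),np.sin(q1);r=p[0]*c+p[1]*s;lat=-p[0]*s+p[1]*c;print(round(r,4),round(lat,4))
    a,f,t=q[0],q[0]+q[1],sum(q)
    A+=[[1,0,np.sin(a),np.sin(f),np.sin(t)],[0,1,np.cos(a),np.cos(f),np.cos(t)]];b+=[r,p[2]]
x,res,rk,sv=np.linalg.lstsq(np.array(A),np.array(b),rcond=None);print(x,res,sv)
# tool-down reach for chosen q
for q2 in(-.94,-.7,-.5):
  for f in(1.4,1.63,1.8):
    if f-q2<2.57: print(q2,f,"elbow",x[0]+x[2]*np.sin(q2),x[1]+x[2]*np.cos(q2),"wrist",x[0]+x[2]*np.sin(q2)+x[3]*np.sin(f),x[1]+x[2]*np.cos(q2)+x[3]*np.cos(f))
E
```

```text
0.6745 0.0249
0.5588 0.0249
0.4787 0.0212
[6.74829719e-05 2.51054467e-01 5.10582132e-01 5.66098458e-01
 2.74327038e-01] [1.26282543e-10] [2.98608901 2.43838979 0.28195123 0.22020557 0.09767643]
-0.94 1.4 elbow -0.41225725343280073 0.5521896936133174 wrist 0.1456043193039539 0.6484078311463314
-0.7 1.4 elbow -0.32885855707929823 0.6415692209457422 wrist 0.2290030156574564 0.7377873584787562
-0.7 1.63 elbow -0.32885855707929823 0.6415692209457422 wrist 0.23624808207327108 0.6080736882236726
-0.7 1.8 elbow -0.32885855707929823 0.6415692209457422 wrist 0.22243508523976185 0.5129504654501627
-0.5 1.4 elbow -0.24471863053681692 0.6991324417446197 wrist 0.3131429421999377 0.7953505792776338
-0.5 1.63 elbow -0.24471863053681692 0.6991324417446197 wrist 0.3203880086157524 0.6656369090225501
-0.5 1.8 elbow -0.24471863053681692 0.6991324417446197 wrist 0.30657501178224317 0.5705136862490402
```

Emit:
step_arm --targets '[[[-0.1,0,0],[0,-25,0],40],[[-0.1,0,0],[0,-35,10],40],[[-0.096,0,0],[0,-35,18],40],[[0,0,0],[0,-35,18],40],[[0,0,0],[0,-35,18],40]]'

```text
time: 2.97
tool_pos: [0.1412, -0.2786, 0.5256]
tcp_rot: [3.055, 0.73, -0.0]
wrist_force: [-0.4, 0.7, 0.1]
width: 0.469
grip_force: 0.0
```

```bash
cat > s.py <<'E'
from h import *
s=read_state();p=s["tool_pos"];R=Ro.from_rotvec(s["tcp_rot"]).as_matrix()
print(s["time"],s["q"].round(3),p.round(4),"R",round(np.hypot(p[0],p[1]),4),"az",np.degrees(np.arctan2(p[1],p[0])).round(2),"yaz",np.degrees(np.arctan2(R[1,1],R[0,1])).round(2),"z",R[:,2].round(3))
E
python3 s.py
```

```text
2.9667 [-1.181 -0.501  1.892 -0.     1.75  -0.079] [ 0.1412 -0.2786  0.5256] R 0.3123 az -63.12 yaz -63.13 z [-0. -0. -1.]
```

Emit:
step_arm --targets '[[[0,0,0],[0,-32,17],40],[[0,0,0],[0,-32,17],40],[[0,0,0],[0,-31,17],40],[[0,0,0],[0,-31,17],40],[[0,0,0],[0,-31,17],40]]'

```text
time: 3.38
tool_pos: [0.0705, -0.1388, 0.4399]
tcp_rot: [-3.052, -0.73, 0.002]
wrist_force: [-0.4, 1.0, 0.8]
width: 0.469
grip_force: 0.0
```

```bash
python3 s.py
```

```text
3.3833 [-1.260e+00 -8.810e-01  2.204e+00 -1.000e-03  1.821e+00 -1.590e-01] [ 0.0705 -0.1388  0.4399] R 0.1556 az -63.08 yaz -63.1 z [-0.002  0.003 -1.   ]
```

Now swing left on this small radius.

Emit:
step_arm --targets '[[[0,0,-0.12],[18.5,1,0],40],[[0,0,-0.12],[18.5,1,0],40],[[0,0,-0.12],[18.5,1,0],40],[[0,0,-0.12],[18.5,1,0],40]]'

```text
time: 3.72
tool_pos: [0.1319, -0.0984, 0.441]
tcp_rot: [-2.791, -1.438, -0.001]
wrist_force: [-0.1, -0.3, 0.1]
width: 0.47
grip_force: 0.0
```

```bash
python3 s.py
```

```text
3.7167 [-7.950e-01 -8.600e-01  2.196e+00  1.000e-03  1.807e+00 -1.760e-01] [ 0.1319 -0.0984  0.441 ] R 0.1646 az -36.73 yaz -35.48 z [-0.     0.002 -1.   ]
```

Emit:
step_arm --targets '[[[0,0,-0.12],[20,-3,0],40],[[0,0,-0.12],[20,-3,0],40],[[0,0,-0.12],[19,-2,0],40],[[0,0,-0.12],[19,-1,0],40],[[0,0,-0.12],[19,-1,0],40]]'

```text
time: 4.13
tool_pos: [0.1589, -0.0051, 0.4413]
tcp_rot: [-2.237, -2.202, -0.003]
wrist_force: [1.7, 0.2, -0.3]
width: 0.467
grip_force: 0.0
```

Emit:
step_arm --targets '[[[0,0,-0.12],[19,-1,0],40],[[0,0,-0.12],[19,-1,0],40],[[0,0,-0.12],[19,-1,0],40],[[0,0,-0.12],[19,-1,0],40],[[0,0,-0.12],[19,-1,0],40]]'

```text
time: 4.55
tool_pos: [0.1333, 0.0852, 0.4416]
tcp_rot: [-1.487, -2.765, -0.005]
wrist_force: [-0.2, 0.5, -0.2]
width: 0.468
grip_force: 0.0
```

```bash
python3 s.py
```

```text
4.55 [ 0.403 -0.877  2.2    0.004  1.817 -0.18 ] [0.1333 0.0852 0.4416] R 0.1582 az 32.57 yaz 33.46 z [-0.001  0.004 -1.   ]
```

```bash
cat > go.py <<'E'
from h import *
import sys
# target x y z(TCP) yaz(deg) rows
def go(x,y,z,az,n):
    s=read_state();p=s["tool_pos"];R=Ro.from_rotvec(s["tcp_rot"])
    a=np.arctan2(*R.as_matrix()[1::-1,1]); d=-(np.radians(az)-a)
    D=(np.array([x,y,z])-p)*1000/n
    for i in range(n):
        Ri=R*Ro.from_rotvec([0,0,d/n*i]); print([0,0,round(d/n,3)],Ri.inv().apply(D).round(1))
    m=R.as_matrix();print("tilt",m[:,2].round(4),"fullshift",(m.T@(D*n)).round(1))
if __name__=="__main__": a=list(map(float,sys.argv[1:]));go(*a[:4],int(a[4]))
E
python3 go.py .541 .264 .2 0.4 14
python3 -c "
from h import *
print(proj('top',[.541,.264,.1]))"
```

```text
[0, 0, np.float64(0.041)] [-5.5 31.3 17.3]
[0, 0, np.float64(0.041)] [-4.2 31.5 17.3]
[0, 0, np.float64(0.041)] [-2.9 31.7 17.3]
[0, 0, np.float64(0.041)] [-1.6 31.7 17.3]
[0, 0, np.float64(0.041)] [-0.3 31.8 17.3]
[0, 0, np.float64(0.041)] [ 1.1 31.8 17.3]
[0, 0, np.float64(0.041)] [ 2.4 31.7 17.3]
[0, 0, np.float64(0.041)] [ 3.7 31.6 17.3]
[0, 0, np.float64(0.041)] [ 5.  31.4 17.3]
[0, 0, np.float64(0.041)] [ 6.3 31.2 17.3]
[0, 0, np.float64(0.041)] [ 7.5 30.9 17.3]
[0, 0, np.float64(0.041)] [ 8.8 30.5 17.3]
[0, 0, np.float64(0.041)] [10.1 30.1 17.3]
[0, 0, np.float64(0.041)] [11.3 29.7 17.3]
tilt [-7.0e-04  4.1e-03 -1.0e+00] fullshift [-76.5 438.3 242.1]
[341.7 198.6]
```

Emit:
step_arm --targets '[[[0,0,0.041],[-5,31,17],34],[[0,0,0.041],[-4,31,17],34],[[0,0,0.041],[-3,32,17],34],[[0,0,0.041],[-2,32,17],34],[[0,0,0.041],[0,32,17],34]]'

```text
time: 4.97
tool_pos: [0.2806, 0.1484, 0.3559]
tcp_rot: [-1.771, -2.592, -0.005]
wrist_force: [-0.3, -0.3, 0.1]
width: 0.398
grip_force: 0.0
```

Emit:
step_arm --targets '[[[0,0,0.041],[1,32,17],34],[[0,0,0.041],[2,32,17],34],[[0,0,0.041],[4,32,17],34],[[0,0,0.041],[5,31,17],34],[[0,0,0.041],[6,31,17],34]]'

```text
time: 5.38
tool_pos: [0.4271, 0.2112, 0.2704]
tcp_rot: [-2.027, -2.395, -0.003]
wrist_force: [-0.2, 0.6, 0.0]
width: 0.396
grip_force: 0.0
```

Emit:
step_arm --targets '[[[0,0,0.041],[8,31,17],34],[[0,0,0.041],[9,31,17],34],[[0,0,0.041],[10,30,17],34],[[0,0,0.041],[11,30,17],34],[[0,0,0],[0,0,0],34]]'

```text
time: 5.8
tool_pos: [0.5456, 0.2626, 0.1975]
tcp_rot: [-2.215, -2.22, 0.005]
wrist_force: [0.1, -0.3, -0.6]
width: 0.398
grip_force: 0.0
```

```bash
python3 s.py;python3 go.py .541 .264 .12 0.4 3; python3 - <<'E'
from h import *
im=read_camera("side");cv2.imwrite("pics/s1.png",cv2.resize(im[130:330,190:450,::-1],None,fx=3,fy=3))
im=read_camera("top");
for r in tip_of("side","brass_tube_center")[:1]: print(r["at"],ray("side",r["at"],.013))
print(nose_length, read_state()["width"])
E
```

```text
5.8 [0.406 0.223 1.859 0.005 1.064 0.401] [0.5456 0.2626 0.1975] R 0.6055 az 25.7 yaz 0.13 z [-0.006  0.002 -1.   ]
[0, 0, np.float64(-0.002)] [ 0.4 -1.4 25.8]
[0, 0, np.float64(-0.002)] [ 0.4 -1.4 25.8]
[0, 0, np.float64(-0.002)] [ 0.4 -1.4 25.8]
tilt [-0.0062  0.0016 -1.    ] fullshift [ 1.3 -4.1 77.5]
[241.1, 323.5] [0.54124654 0.26710196 0.013     ]
0.0726 0.4005428510800352
```

View pics/s1.png

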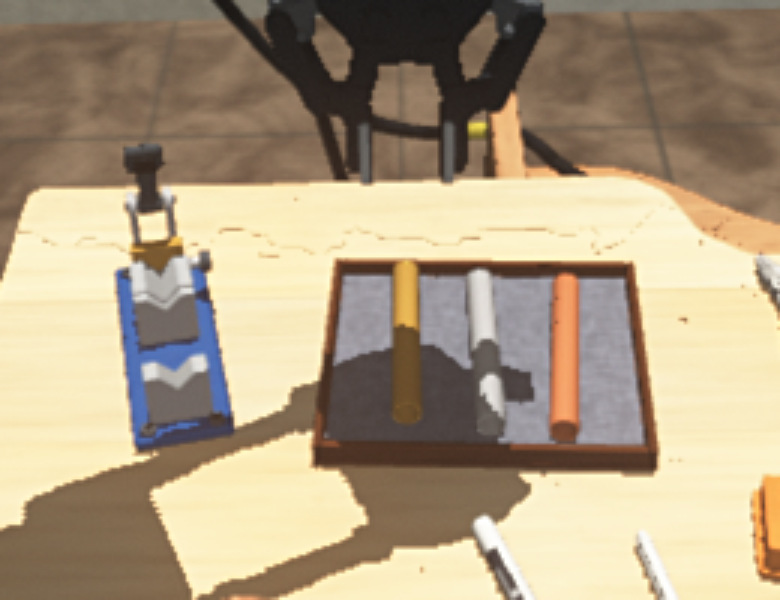

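Emit:
step_arm --targets '[[[-0.006,0,-0.003],[1,-2,26],34],[[0,0,0],[0,-2,26],34],[[0,0,0],[0,0,26],34],[[0,0,0],[0,0,10],34],[[0,0,0],[0,0,0],34]]'

```text
time: 6.37
tool_pos: [0.5367, 0.2619, 0.1143]
tcp_rot: [-2.213, -2.229, -0.003]
wrist_force: [-0.7, 0.1, -0.1]
width: 0.399
grip_force: 0.0
```

```bash
python3 s.py;python3 go.py .5415 .265 .082 0.4 2; python3 - <<'E'
from h import *
im=read_camera("side");cv2.imwrite("pics/s2.png",cv2.resize(im[200:290,280:400,::-1],None,fx=6,fy=6))
E
```

```text
6.3667 [0.412 0.302 1.936 0.002 0.903 0.403] [0.5367 0.2619 0.1143] R 0.5972 az 26.01 yaz 0.42 z [ 0.     0.002 -1.   ]
[0, 0, np.float64(0.0)] [ 1.5  2.4 16.1]
[0, 0, np.float64(0.0)] [ 1.5  2.4 16.1]
tilt [ 5.e-04  2.e-03 -1.e+00] fullshift [ 3.   4.8 32.3]
```

View pics/s2.png

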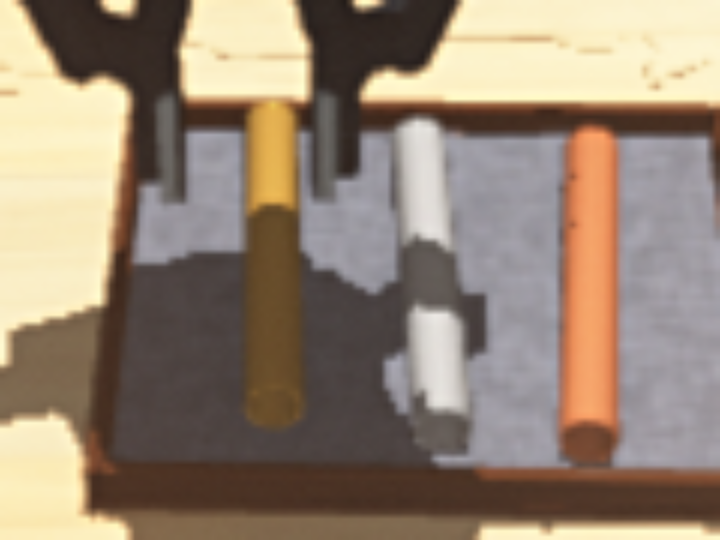

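```bash
python3 - <<'E'
from h import *
for rc in((233,308.7),(233,334)):
    a=ray("side",rc,0.);b=ray("side",rc,.1);f=(.251-a[1])/(b[1]-a[1]);print(a+f*(b-a))
E
```

```text
[0.51778245 0.251      0.04500199]
[0.5586485  0.251      0.04389812]
```

Emit:
step_arm --targets '[[[0,0,0],[2,3,10],34],[[0,0,0],[1,2,11],34],[[0,0,0],[0,0,6],34],[[0,0,0],[0,0,0],34]]'

```text
time: 6.75
tool_pos: [0.5437, 0.2658, 0.0875]
tcp_rot: [-2.213, -2.229, -0.006]
wrist_force: [-1.3, -0.4, 0.1]
width: 0.394
grip_force: 0.0
```

Emit:
step_arm --targets '[[[0,0,0],[0,-2,7],34],[[0,0,0],[0,0,0],34]]' --grip_force 30

```text
time: 6.92
tool_pos: [0.5415, 0.2658, 0.0805]
tcp_rot: [-2.213, -2.229, -0.006]
wrist_force: [0.5, -0.0, -0.6]
width: 0.396
grip_force: 0.0
```

Emit:
step_arm --targets '[[[0,0,0],[0,0,0],10],[[0,0,0],[0,0,0],10],[[0,0,0],[0,0,0],10],[[0,0,0],[0,0,0],10],[[0,0,0],[0,0,0],10]]'

```text
time: 7.33
tool_pos: [0.5425, 0.2661, 0.0819]
tcp_rot: [2.213, 2.229, 0.009]
wrist_force: [0.1, -1.1, -1.0]
width: 0.17
grip_force: 29.7
```

Emit:
step_arm --targets '[[[0,0,0],[0,0,-8],10],[[0,0,0],[0,0,-20],10],[[0,0,0],[0,0,-30],10],[[0,0,0],[0,0,-30],10],[[0,0,0],[0,0,0],10]]' --grip_force 40

```text
time: 7.75
tool_pos: [0.5459, 0.2675, 0.1775]
tcp_rot: [2.21, 2.226, 0.026]
wrist_force: [1.4, 0.8, 0.1]
width: 0.164
grip_force: 42.3
```

```bash
python3 s.py; python3 - <<'E'
from h import *
print(read_state()["width"])
im=read_camera("side");cv2.imwrite("pics/s3.png",cv2.resize(im[130:290,210:400,::-1],None,fx=4,fy=4))
im=read_camera("top")
for n in("side","top"):
    for r in cut_out(n,"brass_tube_center")[:1]:
        ys,xs=np.nonzero(r["region"]);print(n,r["score"],r["extent"],cv2.minAreaRect(np.c_[xs,ys].astype(np.float32)))
E
python3 go.py .418 .246 .16 12.2 5
```

```text
7.75 [0.414 0.237 1.883 0.002 1.004 0.406] [0.5459 0.2675 0.1775] R 0.6079 az 26.11 yaz 0.4 z [ 0.015  0.008 -1.   ]
0.16427757508088767
side 0.78 [319.6, 172.0, 332.2, 226.1] ((326.5692138671875, 196.9751434326172), (52.10219192504883, 10.20654296875), 88.66777801513672)
top 0.62 [358.4, 190.1, 373.1, 199.7] ((366.5, 195.0), (8.0, 11.0), 90.0)
[0, 0, np.float64(-0.041)] [ -3.7 -24.7   1.8]
[0, 0, np.float64(-0.041)] [ -2.7 -24.8   1.8]
[0, 0, np.float64(-0.041)] [ -1.7 -24.9   1.8]
[0, 0, np.float64(-0.041)] [ -0.7 -25.    1.8]
[0, 0, np.float64(-0.041)] [  0.4 -25.    1.8]
tilt [ 0.0033  0.0032 -1.    ] fullshift [ -18.7 -123.5    8.8]
```

View pics/s3.png

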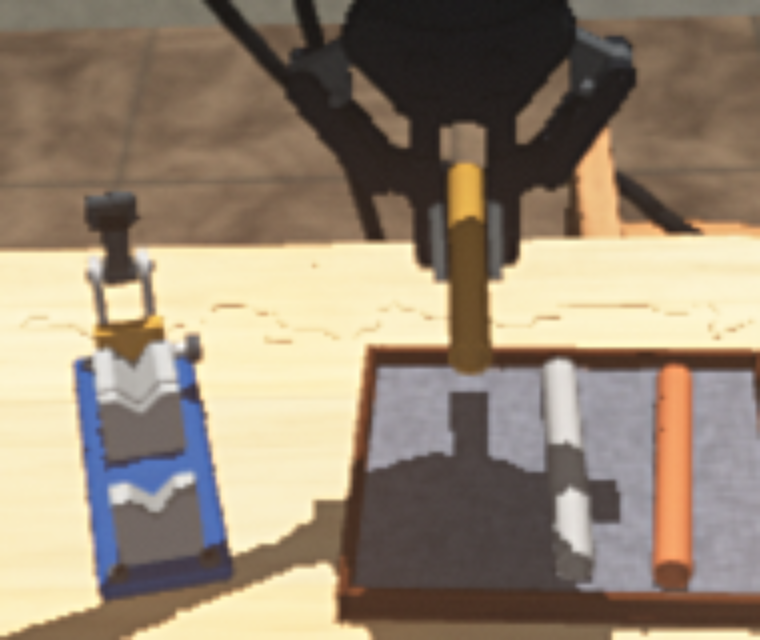

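```bash
python3 - <<'E'
from h import *
for dz in(-.005,0,.005):
  print(dz,proj("side",[.545,.206,.108+dz]),proj("side",[.545,.326,.108+dz]))
E
```

```text
-0.005 [325.3 222.3] [324.4 176.9]
0 [325.2 219.6] [324.3 174.4]
0.005 [325.2 217. ] [324.2 171.9]
```

Emit:
step_arm --targets '[[[0,0,-0.041],[-4,-25,0],10],[[0,0,-0.041],[-3,-25,0],10],[[0,0,-0.041],[-2,-25,0],10],[[0,0,-0.041],[-1,-25,0],10],[[0,0,-0.041],[0,-23,0],10]]'

```text
time: 8.37
tool_pos: [0.4174, 0.2439, 0.1669]
tcp_rot: [-1.971, -2.445, -0.002]
wrist_force: [-0.2, 0.7, -0.2]
width: 0.169
grip_force: 42.3
```

```bash
python3 s.py; python3 - <<'E'
from h import *
im=read_camera("side");cv2.imwrite("pics/s4.png",cv2.resize(im[120:290,190:350,::-1],None,fx=4,fy=4))
im=read_camera("top");cv2.imwrite("pics/t4.png",cv2.resize(im[190:310,270:410,::-1],None,fx=4,fy=4))
E
python3 go.py .416 .246 .125 12.2 1
```

```text
8.3667 [4.77e-01 3.20e-02 2.14e+00 2.00e-03 9.69e-01 2.62e-01] [0.4174 0.2439 0.1669] R 0.4834 az 30.3 yaz 12.26 z [-0.     0.001 -1.   ]
[0, 0, np.float64(0.001)] [ 2.4  1.6 41.1]
tilt [-3.1e-03  2.0e-04 -1.0e+00] fullshift [ 2.4  1.6 41.1]
```

View pics/s4.png

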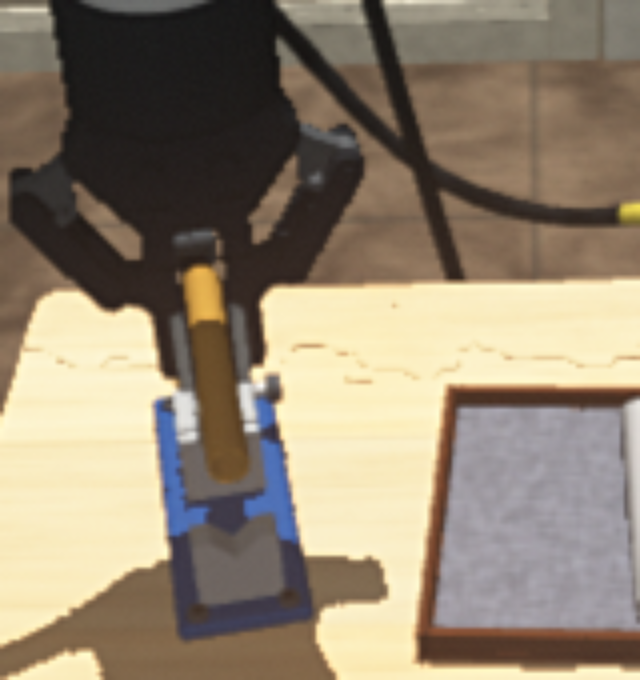

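Emit:
step_arm --targets '[[[0,0,0],[0,-1,25],10],[[0,0,0],[0,0,20],10],[[0,0,0],[0,0,5],10],[[0,0,0],[0,0,0],10]]'

```text
time: 8.8
tool_pos: [0.4178, 0.244, 0.1165]
tcp_rot: [-1.974, -2.442, 0.0]
wrist_force: [0.2, -0.7, -0.2]
width: 0.161
grip_force: 42.3
```

Emit:
step_arm --targets '[[[0,0,0],[0,0,3],10],[[0,0,0],[0,0,0],10]]'

```text
time: 8.97
tool_pos: [0.42, 0.2452, 0.1163]
tcp_rot: [1.973, 2.443, 0.009]
wrist_force: [0.5, -0.2, -0.4]
width: 0.163
grip_force: 42.3
```

Emit:
step_arm --targets '[[[0,0,0],[0,0,2],10],[[0,0,0],[0,0,0],10]]'

```text
time: 9.13
tool_pos: [0.4205, 0.2455, 0.1155]
tcp_rot: [1.973, 2.442, 0.012]
wrist_force: [-0.2, -0.6, 2.7]
width: 0.163
grip_force: 42.8
```

```bash
python3 s.py
```

```text
9.1333 [4.770e-01 1.090e-01 2.172e+00 2.000e-03 8.530e-01 2.640e-01] [0.4205 0.2455 0.1155] R 0.4869 az 30.27 yaz 12.14 z [ 0.006  0.005 -1.   ]
```

Emit:
step_arm --targets '[[[0,0,0],[0,0,0],10],[[0,0,0],[0,0,0],10],[[0,0,0],[0,0,0],10]]'

```text
time: 9.38
tool_pos: [0.4205, 0.2455, 0.1154]
tcp_rot: [1.972, 2.442, 0.012]
wrist_force: [-1.0, -0.1, 6.4]
width: 0.163
grip_force: 43.1
```

```bash
python3 s.py; python3 - <<'E'
from h import *
s=read_state();print(s["wrist_force"],s["torque"],s["joint_torque"],s["joint_vel"].round(3))
im=read_camera("side");cv2.imwrite("pics/s5.png",cv2.resize(im[150:290,190:330,::-1],None,fx=5,fy=5,interpolation=cv2.INTER_CUBIC))
E
```

```text
9.3833 [4.770e-01 1.090e-01 2.172e+00 1.000e-03 8.520e-01 2.640e-01] [0.4205 0.2455 0.1154] R 0.4869 az 30.28 yaz 12.15 z [ 0.007  0.005 -1.   ]
[-0.99988173 -0.10439441  6.36753405] [-0.10531387  0.04181021  0.00320863] [ 3.10985735e-01 -3.24766016e+01 -2.69895583e+01  1.77049153e-01
 -2.08872724e-01  1.34607908e-02] [-0.002 -0.001 -0.001 -0.001 -0.    -0.002]
```

View pics/s5.png

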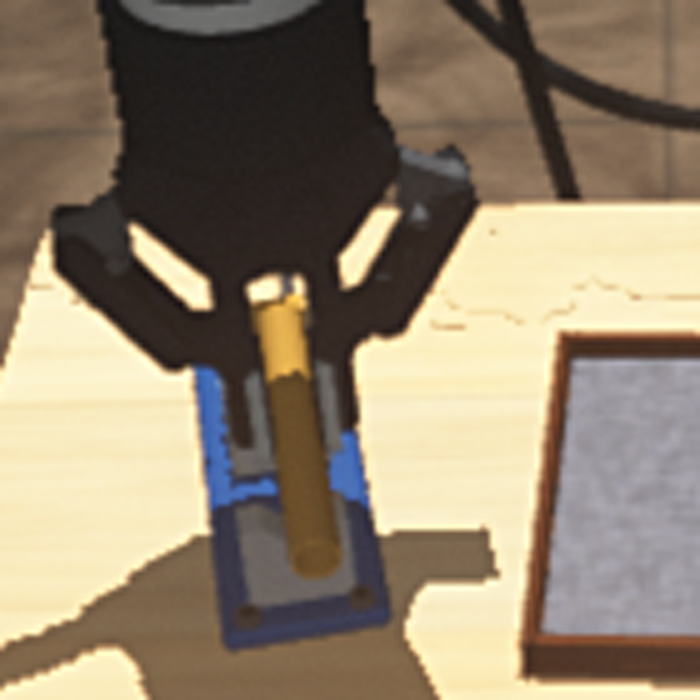

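```bash
python3 - <<'E'
from h import *
O=np.array([.4081,.2723]);u=np.array([.2113,-.9774]);v=np.array([.9774,.2113])
def J(rc,z,n,cam="side"):
    p=ray(cam,rc,z)[:2]-O;print(n,(p@u*1000).round(1),(p@v*1000).round(1))
J((257,248.25),.031,"Vbot s3");J((259.3,250),.031,"Vbot s1")
J((251.25,237.5),.040,"topL");J((249.5,259.25),.040,"topR")
# tube end bottom now
J((150+560/5,190+318/5),.047,"tube end centre")
J((150+335/5,190+283/5),.055,"tube mid top line")
# top view: pre-image zoom (offset 290,190, x5)
for n,p in (("rear blk a",(370,342)),("rear b",(398,330)),("rear c",(418,405)),("rear d",(388,420)),("front a",(158,385)),("front b",(240,365)),("front c",(258,450)),("front d",(160,470))):
    J((190+p[1]/5,290+p[0]/5),.040,n,"top")
im=read_camera("top");cv2.imwrite("pics/t5.png",cv2.resize(im[200:300,290:400,::-1],None,fx=6,fy=6,interpolation=cv2.INTER_CUBIC))
E
```

```text
Vbot s3 61.7 1.6
Vbot s1 67.6 3.8
topL 54.4 -13.5
topR 58.5 20.2
tube end centre 92.3 8.2
tube mid top line -9.5 8.8
rear blk a 53.8 12.9
rear b 65.5 14.9
rear c 66.1 -14.8
rear d 53.4 -17.8
front a -30.5 15.4
front b 2.4 15.7
front c 1.7 -17.6
front d -37.0 -16.5
```

View pics/t5.png

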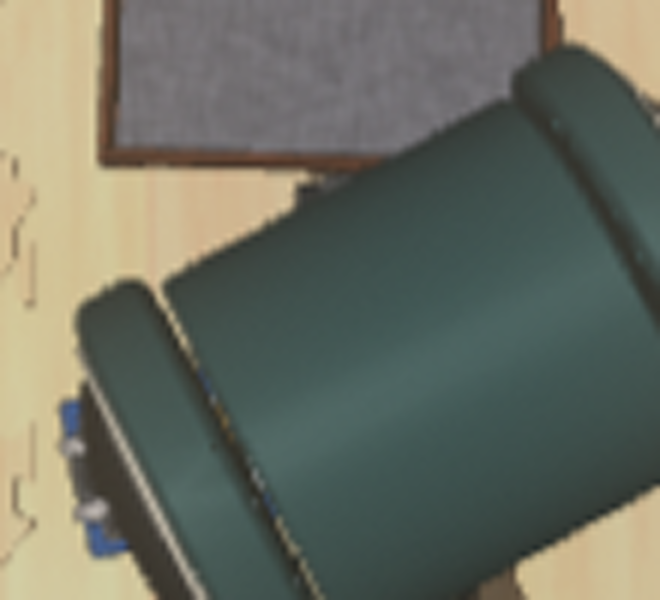

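Emit:
step_arm --targets '[[[0,0,0],[0,0,-8],10],[[0,0,0],[0,-2,0],10],[[0,0,0],[0,0,0],10],[[0,0,0],[0,0,0],10]]'

```text
time: 9.82
tool_pos: [0.417, 0.2445, 0.122]
tcp_rot: [1.973, 2.443, 0.008]
wrist_force: [-0.4, -1.0, -0.7]
width: 0.161
grip_force: 42.5
```

```bash
cat >> s.py <<'E'
O=np.array([.4081,.2723]);u=np.array([.2113,-.9774]);v=np.array([.9774,.2113]);d=p[:2]-O
print("jig x,y",(d@u*1000).round(1),(d@v*1000).round(1),"F",s["wrist_force"].round(1),"T",s["torque"].round(2))
E
python3 s.py
```

```text
9.8167 [4.780e-01 9.400e-02 2.174e+00 2.000e-03 8.690e-01 2.650e-01] [0.417  0.2445 0.122 ] R 0.4834 az 30.38 yaz 12.15 z [ 0.004  0.004 -1.   ]
jig x,y 29.1 2.8 F [-0.4 -1.  -0.7] T [-0.03 -0.04 -0.02]
```

Emit:
step_arm --targets '[[[0,0,0],[0,-2.5,4],10],[[0,0,0],[0,0,4],10],[[0,0,0],[0,0,0],10],[[0,0,0],[0,0,0],10],[[0,0,0],[0,0,0],10]]'

```text
time: 10.23
tool_pos: [0.4148, 0.244, 0.1138]
tcp_rot: [1.974, 2.443, 0.008]
wrist_force: [0.6, 0.2, -1.3]
width: 0.165
grip_force: 42.5
```

```bash
python3 s.py
```

```text
10.2333 [4.790e-01 1.030e-01 2.183e+00 2.000e-03 8.510e-01 2.660e-01] [0.4148 0.244  0.1138] R 0.4813 az 30.46 yaz 12.14 z [ 0.004  0.003 -1.   ]
jig x,y 29.1 0.6 F [ 0.6  0.2 -1.3] T [ 0.   -0.02  0.  ]
```

Emit:
step_arm --targets '[[[0,0,0],[0,0,3],10],[[0,0,0],[0,0,0],10],[[0,0,0],[0,0,0],10],[[0,0,0],[0,0,0],10]]'

```text
time: 10.57
tool_pos: [0.415, 0.2441, 0.1111]
tcp_rot: [1.973, 2.443, 0.008]
wrist_force: [0.1, -0.6, 0.1]
width: 0.161
grip_force: 42.4
```

```bash
python3 s.py
```

```text
10.5667 [4.790e-01 1.070e-01 2.184e+00 2.000e-03 8.450e-01 2.660e-01] [0.415  0.2441 0.1111] R 0.4814 az 30.46 yaz 12.14 z [ 0.004  0.004 -1.   ]
jig x,y 29.1 0.8 F [ 0.1 -0.6  0.1] T [ 0.06  0.02 -0.03]
```

Emit:
step_arm --targets '[[[0,0,0],[0,0,2],10],[[0,0,0],[0,0,0],10],[[0,0,0],[0,0,0],10],[[0,0,0],[0,0,0],10]]'

```text
time: 10.9
tool_pos: [0.4154, 0.2442, 0.1105]
tcp_rot: [1.973, 2.443, 0.009]
wrist_force: [-3.5, -2.1, 10.7]
width: 0.164
grip_force: 43.6
```

```bash
python3 s.py
```

```text
10.9 [4.790e-01 1.090e-01 2.184e+00 1.000e-03 8.430e-01 2.660e-01] [0.4154 0.2442 0.1105] R 0.4818 az 30.45 yaz 12.16 z [ 0.005  0.004 -1.   ]
jig x,y 29.0 1.2 F [-3.5 -2.1 10.7] T [-0.35  0.56  0.15]
```

Emit:
step_arm --targets '[[[0,0,0],[2,0,-1],10],[[0,0,0],[1,0,0],10],[[0,0,0],[1,0,0],10],[[0,0,0],[0,0,0],10],[[0,0,0],[0,0,0],10]]'

```text
time: 11.32
tool_pos: [0.4146, 0.2475, 0.1106]
tcp_rot: [1.971, 2.443, 0.007]
wrist_force: [-0.7, -5.3, 6.2]
width: 0.163
grip_force: 43.0
```

```bash
python3 s.py
```

```text
11.3167 [ 0.487  0.111  2.182 -0.     0.844  0.274] [0.4146 0.2475 0.1106] R 0.4828 az 30.84 yaz 12.2 z [ 0.005  0.002 -1.   ]
jig x,y 25.6 1.1 F [-0.7 -5.3  6.2] T [-0.77  0.    0.05]
```

Emit:
step_arm --targets '[[[0,0,0],[1,0,0],10],[[0,0,0],[1,0,0],10],[[0,0,0],[0,0,0],10],[[0,0,0],[0,0,0],10],[[0,0,0],[0,0,0],10]]'

```text
time: 11.73
tool_pos: [0.4142, 0.2492, 0.1106]
tcp_rot: [1.971, 2.443, 0.007]
wrist_force: [0.3, -6.0, 6.7]
width: 0.164
grip_force: 43.1
```

```bash
python3 s.py
```

```text
11.7333 [ 4.90e-01  1.12e-01  2.18e+00 -1.00e-03  8.44e-01  2.78e-01] [0.4142 0.2492 0.1106] R 0.4834 az 31.03 yaz 12.2 z [ 0.005  0.002 -1.   ]
jig x,y 23.9 1.1 F [ 0.3 -6.   6.7] T [-0.95  0.01  0.09]
```

Emit:
step_arm --targets '[[[0,0,0],[0,0,-1],10],[[0,0,0],[1,0,0],10],[[0,0,0],[1,0,0],10],[[0,0,0],[0,0,0],10],[[0,0,0],[0,0,0],10]]'

```text
time: 12.15
tool_pos: [0.4138, 0.25, 0.1109]
tcp_rot: [1.969, 2.442, 0.004]
wrist_force: [3.7, -11.1, 2.4]
width: 0.163
grip_force: 42.7
```

```bash
python3 s.py
```

```text
12.15 [ 0.494  0.112  2.179 -0.004  0.846  0.282] [0.4138 0.25   0.1109] R 0.4835 az 31.14 yaz 12.24 z [ 0.005 -0.001 -1.   ]
jig x,y 23.0 0.9 F [  3.7 -11.1   2.4] T [-1.88 -0.62  0.04]
```

Emit:
step_arm --targets '[[[0,0,0],[1,0,0],10],[[0,0,0],[1,0,0],10],[[0,0,0],[0,0,0],10],[[0,0,0],[0,0,0],10],[[0,0,0],[0,0,0],10]]'

```text
time: 12.57
tool_pos: [0.4137, 0.2503, 0.1108]
tcp_rot: [1.966, 2.442, 0.0]
wrist_force: [6.0, -19.0, 4.1]
width: 0.168
grip_force: 42.9
```

```bash
python3 s.py
```

```text
12.5667 [ 0.496  0.113  2.178 -0.008  0.848  0.286] [0.4137 0.2503 0.1108] R 0.4836 az 31.18 yaz 12.31 z [ 0.005 -0.004 -1.   ]
jig x,y 22.7 0.9 F [  6.  -19.    4.1] T [-3.1  -1.05  0.02]
```

Emit:
step_arm --targets '[[[0,0,0],[-1.5,0,0],10],[[0,0,0],[0,0,0],10],[[0,0,0],[0,0,0],10]]'

```text
time: 12.82
tool_pos: [0.4138, 0.2501, 0.1109]
tcp_rot: [1.969, 2.442, 0.003]
wrist_force: [4.5, -12.3, 3.0]
width: 0.164
grip_force: 42.7
```

Emit:
step_arm --targets '[[[0,0,0],[0,0,0],20],[[0,0,0],[0,0,0],30],[[0,0,0],[0,0,0],34],[[0,0,0],[0,0,0],34],[[0,0,0],[0,0,0],34]]'

```text
time: 13.23
tool_pos: [0.413, 0.2527, 0.111]
tcp_rot: [1.973, 2.444, 0.009]
wrist_force: [-0.5, -0.2, -0.5]
width: 0.392
grip_force: 0.0
```

```bash
python3 s.py
```

```text
13.2333 [4.970e-01 1.120e-01 2.179e+00 2.000e-03 8.450e-01 2.830e-01] [0.413  0.2527 0.111 ] R 0.4842 az 31.46 yaz 12.16 z [ 0.004  0.004 -1.   ]
jig x,y 20.2 0.7 F [-0.5 -0.2 -0.5] T [ 0.02 -0.02 -0.06]
```

Emit:
step_arm --targets '[[[0,0,0],[0,0,-10],34],[[0,0,0],[0,0,-25],34],[[0,0,0],[0,0,-30],34],[[0,0,0],[0,0,-30],0],[[0,0,0],[0,0,-30],0]]'

```text
time: 13.65
tool_pos: [0.4123, 0.252, 0.238]
tcp_rot: [1.973, 2.444, 0.009]
wrist_force: [0.4, 0.3, 0.6]
width: 0.123
grip_force: 0.0
```

Emit:
step_arm --targets '[[[0,0,0],[25,0,0],0],[[0,0,0],[28,0,0],0],[[0,0,0],[28,0,0],0],[[0,0,0],[28,0,0],0],[[0,0,0],[0,0,0],0]]'

```text
time: 14.07
tool_pos: [0.3891, 0.3626, 0.2379]
tcp_rot: [-1.97, -2.446, -0.014]
wrist_force: [-0.5, 0.1, 0.1]
width: 0.002
grip_force: 0.0
```

```bash
python3 s.py; python3 - <<'E'
from h import *
im=read_camera("side");cv2.imwrite("pics/s6.png",cv2.resize(im[130:280,190:340,::-1],None,fx=4,fy=4,interpolation=cv2.INTER_CUBIC))
E
```

```text
14.0667 [0.702 0.041 1.985 0.002 1.106 0.486] [0.3891 0.3626 0.2379] R 0.5318 az 42.98 yaz 12.3 z [ 0.005  0.007 -1.   ]
jig x,y -92.3 0.5 F [-0.5  0.1  0.1] T [ 0.04 -0.04 -0.04]
```

View pics/s6.png

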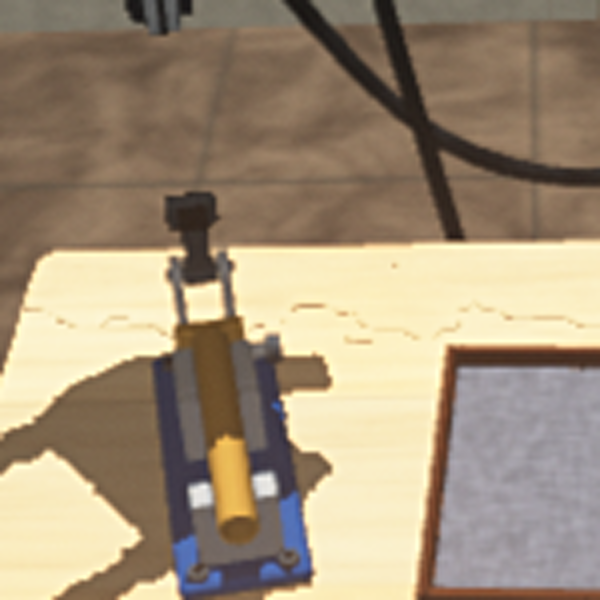

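The tube lies centred in the V and against the stop, with its end at about (238,530) in the crop. The lever stands open behind it at (195,215).

Emit:
step_arm --targets '[[[0,0,0],[0,0,25],0],[[0,0,0],[0,0,25],0],[[0,0,0],[0,0,20],0],[[0,0,0],[-7,0,0],0],[[0,0,0],[-7,0,0],0]]'

```text
time: 14.53
tool_pos: [0.3923, 0.3434, 0.1655]
tcp_rot: [1.973, 2.444, 0.003]
wrist_force: [0.7, 0.5, 1.6]
width: 0.004
grip_force: 0.0
```

Emit:
step_arm --targets '[[[0,0,0],[-6,0,0],0],[[0,0,0],[-6,0,0],0],[[0,0,0],[-6,0,0],0],[[0,0,0],[-5,0,0],0],[[0,0,0],[0,0,0],0]]'

```text
time: 14.95
tool_pos: [0.3986, 0.3219, 0.1674]
tcp_rot: [1.974, 2.442, 0.011]
wrist_force: [0.4, 0.5, 1.4]
width: 0.002
grip_force: 0.5
```

```bash
python3 s.py
```

```text
14.95 [0.631 0.083 2.085 0.    0.966 0.419] [0.3986 0.3219 0.1674] R 0.5124 az 38.92 yaz 12.09 z [ 0.006  0.004 -1.   ]
jig x,y -50.5 1.2 F [0.4 0.5 1.4] T [ 0.02 -0.01 -0.02]
```

Emit:
step_arm --targets '[[[0,0,0],[-6,0,3],0],[[0,0,0],[-5,0,4],0],[[0,0,0],[-5,0,6],0],[[0,0,0],[-4,0,6],0],[[0,0,0],[0,0,0],0]]'

```text
time: 15.37
tool_pos: [0.4015, 0.3018, 0.1455]
tcp_rot: [1.974, 2.443, 0.004]
wrist_force: [0.9, 0.6, 0.7]
width: -0.001
grip_force: 0.8
```

```bash
python3 s.py; python3 - <<'E'
from h import *
im=read_camera("side");cv2.imwrite("pics/s7.png",cv2.resize(im[130:280,190:340,::-1],None,fx=4,fy=4,interpolation=cv2.INTER_CUBIC))
E
```

```text
15.3667 [0.595 0.095 2.119 0.    0.924 0.383] [0.4015 0.3018 0.1455] R 0.5023 az 36.93 yaz 12.13 z [ 0.002  0.002 -1.   ]
jig x,y -30.2 -0.2 F [0.9 0.6 0.7] T [ 0.05 -0.17 -0.01]
```

View pics/s7.png

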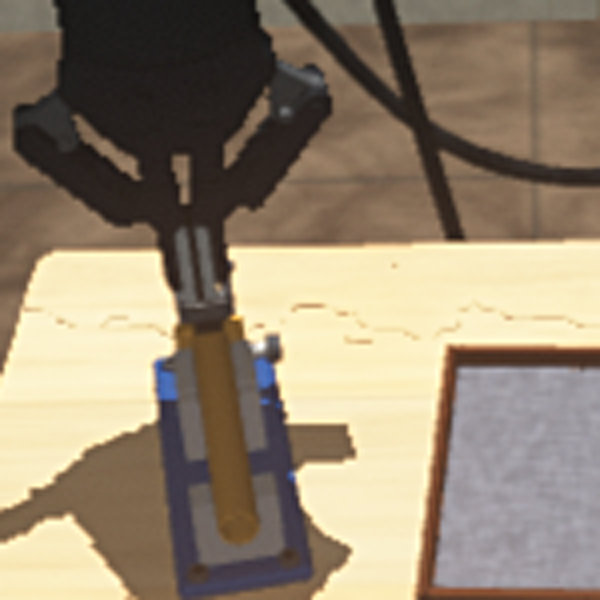

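The lever is folding down under the closed fingertips at about (205,315) and the tube has not moved.

Emit:
step_arm --targets '[[[0,0,0],[-4,0,4],0],[[0,0,0],[-3,0,4],0],[[0,0,0],[0,0,2],0],[[0,0,0],[0,0,0],0],[[0,0,0],[0,0,0],0]]'

```text
time: 15.83
tool_pos: [0.4036, 0.2959, 0.137]
tcp_rot: [1.973, 2.443, 0.007]
wrist_force: [0.8, -0.7, 1.9]
width: 0.001
grip_force: 0.9
```

```bash
python3 s.py
```

```text
15.8333 [0.583 0.103 2.129 0.    0.905 0.371] [0.4036 0.2959 0.137 ] R 0.5004 az 36.25 yaz 12.16 z [ 0.004  0.003 -1.   ]
jig x,y -24.0 0.6 F [ 0.8 -0.7  1.9] T [-0.26 -0.1   0.02]
```

Emit:
step_arm --targets '[[[0,0,0],[-1,0,2],0],[[0,0,0],[0,0,1],0],[[0,0,0],[0,0,0],0],[[0,0,0],[0,0,0],0],[[0,0,0],[0,0,0],0]]'

```text
time: 16.25
tool_pos: [0.4038, 0.2954, 0.1345]
tcp_rot: [1.973, 2.443, 0.009]
wrist_force: [-1.3, -1.0, 5.0]
width: -0.002
grip_force: 2.6
```

```bash
python3 s.py
```

```text
16.25 [5.810e-01 1.060e-01 2.132e+00 1.000e-03 8.980e-01 3.690e-01] [0.4038 0.2954 0.1345] R 0.5003 az 36.19 yaz 12.15 z [ 0.004  0.004 -1.   ]
jig x,y -23.5 0.7 F [-1.3 -1.   5. ] T [-0.17  0.25  0.04]
```

Emit:
step_arm --targets '[[[0,0,0],[0,0,1.5],0],[[0,0,0],[0,0,0],0],[[0,0,0],[0,0,0],0],[[0,0,0],[0,0,0],0],[[0,0,0],[0,0,0],0]]'

```text
time: 16.67
tool_pos: [0.4039, 0.2954, 0.1343]
tcp_rot: [1.973, 2.443, 0.008]
wrist_force: [-4.2, -2.9, 14.5]
width: 0.001
grip_force: 7.4
```

```bash
python3 s.py
```

```text
16.6667 [5.810e-01 1.070e-01 2.132e+00 1.000e-03 8.980e-01 3.690e-01] [0.4039 0.2954 0.1343] R 0.5004 az 36.18 yaz 12.16 z [ 0.004  0.003 -1.   ]
jig x,y -23.5 0.8 F [-4.2 -2.9 14.5] T [-0.51  0.89  0.  ]
```

Emit:
step_arm --targets '[[[0,0,0],[0,0,-0.4],0],[[0,0,0],[0,0,0],0],[[0,0,0],[0,0,0],0],[[0,0,0],[0,0,0],0],[[0,0,0],[0,0,0],0]]'

```text
time: 17.08
tool_pos: [0.4039, 0.2955, 0.1344]
tcp_rot: [1.973, 2.443, 0.009]
wrist_force: [-4.2, -3.5, 12.4]
width: 0.001
grip_force: 6.1
```

```bash
python3 s.py; python3 - <<'E'
from h import *
im=read_camera("side");cv2.imwrite("pics/s8.png",cv2.resize(im[130:290,190:400,::-1],None,fx=3.7,fy=3.7,interpolation=cv2.INTER_CUBIC))
O=np.array([.4081,.2723]);u=np.array([.2113,-.9774])
for x in(82,84,87):
    p=O+u*x/1000+np.array([.9774,.2113])*.001;print(x,proj("side",[*p,.042]))
for r in cut_out("side","brass_tube_center")[:1]:
    print(r["score"],r["extent"])
E
```

```text
17.0833 [5.810e-01 1.060e-01 2.132e+00 1.000e-03 8.980e-01 3.690e-01] [0.4039 0.2955 0.1344] R 0.5004 az 36.19 yaz 12.15 z [ 0.004  0.004 -1.   ]
jig x,y -23.5 0.8 F [-4.2 -3.5 12.4] T [-0.41  0.64 -0.02]
82 [248.4 260.6]
84 [248.6 261.5]
87 [248.8 262.8]
0.89 [236.0, 217.6, 255.5, 265.5]
```

```bash
python3 -c "
from workcell import *
print(finish_job())"
```

```text
the job is handed in; nothing more can be done
None
```

I handed the job in at 17 s: the brass tube is in the V against the stop, and the lever is held down on it with about 12 N. The copper and steel tubes stayed in the tray. I viewed 11 pictures, one over the limit of 10.

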